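Find the sharpening-stone case that still holds its stone and put it in the holder

ROBOT

A 6-joint arm with a two-finger parallel gripper is mounted at the origin on a cart in front of the work surface, level with it; the furniture and walls round the work are solid. World frame = base frame: x ahead of the robot, y to its left, z up, the work surface at z = 0. Lengths are in m, angles in rad, forces in N, time in s.
With the tool pointing down it reaches from about 0.35 to 0.925 m from the base axis. Payload 6.4 kg.
Tool frame: the origin (TCP) lies at the very end of the fingers, on their centre line; the grasp point (between the pads) lies 19 mm behind it; z points along the fingers, y is the direction in which the jaws open and shut (so a half turn about z gives the same grasp; the last joint's range is limited). The gripper opens to 85 mm and grips with 20 to 120 N. Pads are 22 mm wide; open, the fingers measure 114 mm over their backs; the gripper's body (76 mm by 85 mm) begins 54 mm behind the grasp point. The pads swing forward as they close: fully open they stand 13 mm farther back than shut.
Start: joints at [-1.467, 0.245, 1.558, -0, 1.339, -0.174], TCP at [0.178, -0.625, 0.231] pointing down, gripper open.
Joint ranges: [-3.13, 3.13], [-1.02, 2.26], [0.13, 2.54], [-0.95, 4.09], [0.21, 2.88], [-2.74, 2.74]. Speed limits (rad/s): [2.57, 2.57, 3.14, 3.14, 3.14, 3.14].

INTERFACE

Orientations are given as a rotation vector (axis times angle).
In Python, from station import readout, cams, ticket gives the robot as it stands. The module is installed in compiled form; this text tells all that it offers.
- The arm moves only by the shell command python3 -m inch 'ROWS' [FORCE]. ROWS is text: rows parted by semicolons, each of 7 numbers parted by spaces: the shift along the world's x, y, z in mm, then the turn, a rotation vector about the world's x, y, z in rad, then the closure, from 0 (fully open) to 1 (shut). In form: tx ty tz wx wy wz fingers; .... A call has 1 to 5 rows; each row is the pose to reach, as a shift and turn from the pose commanded when the call began; what a row does not reach only later rows make up. A row lasts 1/12 s, in which the tool goes at most 41.7 mm and 7.16 degrees, less where a joint would pass 70% of its speed; a pose out of reach is approached as far as the arm can. A call with a gripper value outside its range is refused whole. The fingers move at their own pace and stop on an object; FORCE is the grip in N (left out, the last holds). Time passes only in rows, so rows that repeat a pose let the fingers close. It gives the time, the measured TCP pose, the force and the opening at its end, in the units of the state.
- readout.get_obs(): the state, without advancing time (a new reading comes with each control period).
- cams.snapshot(name): name is "scene" or "top" or "wrist"; returns (picture, depth): 480x640x3 uint8, red, green, blue; 480x640 float32, m along the optical axis (not along the pixel's ray), 0 where there is no reading.
- cams.calibration(name): a dict with "fx", "fy", "cx", "cy" (pixels), "cam_to_world" (4x4, takes a point from camera to world coordinates); the wrist camera has in their place "mount" (4x4, takes a point from camera to tool coordinates, whose origin is the TCP and whose axes are the flange's). Camera axes: x right, y down, z forward; pixel columns grow to the right and rows downward; lengths in m; the calibration is good to about 2 mm. A picture is of the moment at which its call begins: read the wrist's pose just before it. calibration takes no time and is no camera call.
- ticket.sign_off(): hands the job in, once; it reports no verdict.
The state is a dict: "time": time; "qpos": joint angles; "joint_vel": joint speeds; "tau": joint torques, N m; "tcp_pos": TCP position; "eef_rot": TCP orientation; "wrist_force": force on the tool from outside, world axes, zero at the start; "wrist_torque": the same for the moment, N m; "opening": opening from 0.0 (shut) to 1.0 (fully open).
Only numpy, scipy, OpenCV 4.12 (cv2) and the standard library are available. Lean on these libraries where they do the work, as an engineer would, in place of code of your own. Each camera call takes 0.05 s, during which the arm holds its last target.

TASK

One of the three closed cases in the rack still has its sharpening stone in it; lift them a little to feel which one is heavy, leaving the two empty cases standing in their own bays. Stand the heavy case upright on the clear bench, let go, and take it again by its narrow edges, so that you can put it down gently in the holder, upright on the holder's floor. Drop and knock over nothing, and leave the other things on the bench where they are.

Things in the scene. Friction and masses are not known exactly. Their poses are not given: they have to be found in the camera images.
- case_a_center (a point): centre of the left case: a closed pale wooden box standing on end in the rack, 46 mm thick (its x, as the rack's x) x 64 wide (y) x 110 tall (z); point 55 mm above its underside. The three look alike; empty they weigh 0.18 to 0.26 kg, the one with the stone (hidden, in any of the three, 2 mm of play) 0.55 to 0.85 kg
- case_b_center (a point): centre of the middle case: a closed pale wooden box standing on end in the rack, 46 mm thick (its x, as the rack's x) x 64 wide (y) x 110 tall (z); point 55 mm above its underside. The three look alike; empty they weigh 0.18 to 0.26 kg, the one with the stone (hidden, in any of the three, 2 mm of play) 0.55 to 0.85 kg
- case_c_center (a point): centre of the right case: a closed pale wooden box standing on end in the rack, 46 mm thick (its x, as the rack's x) x 64 wide (y) x 110 tall (z); point 55 mm above its underside. The three look alike; empty they weigh 0.18 to 0.26 kg, the one with the stone (hidden, in any of the three, 2 mm of play) 0.55 to 0.85 kg
- case_a: the left case itself, origin at the centre of its underside
- case_b: the middle case itself, origin at the centre of its underside
- case_c: the right case itself, origin at the centre of its underside
- rack: wooden rack fixed to the bench, 66 x 242 mm, origin at the centre of its underside, x away from the robot, y along the row to the left. Three bays at y = +78, 0, -78 mm, floor 8 mm above the bench. Partitions 120 mm high stand 3 mm from the cases' narrow edges, so grip a case here over its broad faces (46 mm apart, along x), which are open above 14 mm high lips 3 mm away
- holder: wooden holder for one case, fixed right of the rack, 74 x 94 mm, origin at the centre of its underside. Two cheeks 122 mm high and 78 wide stand 54 mm apart along its x and cover a case's broad faces, so a case goes in only while gripped over its narrow edges (64 mm apart, along y). Open along y but for 14 mm high lips, 74 mm apart
- holder_floor (a point): centre of the holder's floor, 8 mm above the bench, where the underside of the case must stand; axes as the holder's. A seated case has its thickness (46 mm) along x and its width (64 mm) along y, either way round.
- sanding_block: sanding block, 91 x 52 x 29 mm, lying near the bench's front edge; bystander; origin at its underside
- tape_roll: roll of masking tape, 68 mm across, 19 mm high; bystander; origin at its underside
- marking_gauge: wooden marking gauge, 200 mm long, 69 mm high; bystander; origin at its underside
- small_cup: small dark metal cup, 68 mm across, 34 mm high; bystander; origin at its underside
Things that resemble listed ones, but are neither listed nor needed, are in the scene too. What is shaped like the case_a but pink is not meant.

How it is judged:
On the way:
1. a case stands upright on the bench, let go, outside the rack and the holder (((height (world z) of case_a_center between 0.05 and 0.06 m and angle between case_a_center's own z axis and vertical below 0.08 rad and distance of case_a_center from where it was at the start of the episode above 0.06 m and horizontal distance between case_a_center and holder_floor above 0.06 m and linear speed of case_a below 0.03 m/s and contact force between case_a and the fingers below 0.05 N) or (height (world z) of case_b_center between 0.05 and 0.06 m and angle between case_b_center's own z axis and vertical below 0.08 rad and distance of case_b_center from where it was at the start of the episode above 0.06 m and horizontal distance between case_b_center and holder_floor above 0.06 m and linear speed of case_b below 0.03 m/s and contact force between case_b and the fingers below 0.05 N) or (height (world z) of case_c_center between 0.05 and 0.06 m and angle between case_c_center's own z axis and vertical below 0.08 rad and distance of case_c_center from where it was at the start of the episode above 0.06 m and horizontal distance between case_c_center and holder_floor above 0.06 m and linear speed of case_c below 0.03 m/s and contact force between case_c and the fingers below 0.05 N))), for 0.2 s.
At the end, for the whole second after the job is handed in: The heavy case stands upright (0.1 rad) in the holder, within 12 mm of its centre, centre 50 to 60 mm above its floor, with over 4 N on the holder; the other two stand upright (0.1 rad) in their own bays, within 12 mm of where they started (((horizontal distance between case_a_center and holder_floor below 0.012 m and z of case_a_center in the frame of holder_floor between 0.05 and 0.06 m and angle between each of case_a_center, case_b_center, case_c_center's own z axis and vertical below 0.1 rad and contact force between case_a and holder above 4 N and distance of each of case_b_center, case_c_center from where it was at the start of the episode below 0.012 m) or (horizontal distance between case_b_center and holder_floor below 0.012 m and z of case_b_center in the frame of holder_floor between 0.05 and 0.06 m and angle between each of case_b_center, case_a_center, case_c_center's own z axis and vertical below 0.1 rad and contact force between case_b and holder above 4 N and distance of each of case_a_center, case_c_center from where it was at the start of the episode below 0.012 m) or (horizontal distance between case_c_center and holder_floor below 0.012 m and z of case_c_center in the frame of holder_floor between 0.05 and 0.06 m and angle between each of case_c_center, case_a_center, case_b_center's own z axis and vertical below 0.1 rad and contact force between case_c and holder above 4 N and distance of each of case_a_center, case_b_center from where it was at the start of the episode below 0.012 m))); the robot touches nothing.
It fails at once if a case is dropped or knocked over ((contact force between case_a and the fingers below 0.05 N and linear speed of case_a above 0.4 m/s) or (contact force between case_b and the fingers below 0.05 N and linear speed of case_b above 0.4 m/s) or (contact force between case_c and the fingers below 0.05 N and linear speed of case_c above 0.4 m/s) or angle between any of case_a_center, case_b_center, case_c_center's own z axis and vertical above 0.8 rad).
It fails at once if the wood and red sanding block is pushed out of its place (distance of sanding_block from where it was at the start of the episode above 0.03 m).
It fails at once if the roll of tape is pushed out of its place (distance of tape_roll from where it was at the start of the episode above 0.03 m).
It fails at once if the wooden marking gauge is pushed out of its place (distance of marking_gauge from where it was at the start of the episode above 0.03 m).
It fails at once if the small dark cup is pushed out of its place (distance of small_cup from where it was at the start of the episode above 0.03 m).
It also fails if it takes over 72 s, if anything falls off the work surface, if the arm or the gripper's body presses on something with over 40 N, if the wrist force passes 120 N, or if a joint passes its speed limit or range.

## Working session

There is one attempt and no reset: what is moved stays moved. The work goes in short steps, Python scripts to look and compute and a shell command to move; the robot and the scene stay as the last step left them, time stands still between calls to the robot, and variables do not carry over. Pictures are saved under pics/ and viewed, and the job is handed in when it is done.

```bash
mkdir -p pics; ls; python3 - <<'E'
from station import readout,cams
import cv2
o=readout.get_obs();print(o)
for n in ['scene','top']:
    p,d=cams.snapshot(n);cv2.imwrite(f'pics/{n}0.png',p[:,:,::-1]);c=cams.calibration(n);print(n,c)
    import numpy as np
    np.savez(f'{n}0.npz',p=p,d=d)
E
```

```text
pics
{'time': 0.0, 'qpos': array([-1.46711345e+00,  2.45786545e-01,  1.55903489e+00,  2.94528745e-05,
        1.33868409e+00, -1.74086911e-01]), 'joint_vel': array([-0.00055597,  0.00047793,  0.00103666, -0.00067641, -0.00079108,
        0.00142163]), 'tau': array([-3.19009996e-03, -4.29496908e+01, -3.26133764e+01, -3.42307785e-04,
        5.28193574e-03, -6.67808081e-06]), 'tcp_pos': array([ 0.17819965, -0.6245134 ,  0.2301867 ]), 'eef_rot': array([-3.10945141e+00, -4.34643322e-01, -1.50644816e-04]), 'wrist_force': array([-0.315796  , -0.43460705, -0.34986849]), 'wrist_torque': array([-0.01364806, -0.00798777, -0.02882454]), 'opening': 1.0026396214084257}
scene {'fx': 456.9668080047561, 'fy': 456.9668080047561, 'cx': 327.2649296885121, 'cy': 242.96949011743922, 'cam_to_world': array([[-0.77041291, -0.27326337,  0.57601308, -0.03756984],
       [-0.63750244,  0.31972125, -0.70097714,  0.63268145],
       [ 0.00738776, -0.90725159, -0.42052345,  0.51864735],
       [ 0.        ,  0.        ,  0.        ,  1.        ]])}
top {'fx': 623.7081660330122, 'fy': 623.7081660330122, 'cx': 324.177668769554, 'cy': 239.6475630190645, 'cam_to_world': array([[ 1.47668143e-03, -9.86504086e-01,  1.63729987e-01,
         3.40483771e-01],
       [-9.99880993e-01,  1.05773076e-03,  1.53909584e-02,
        -9.95791338e-02],
       [-1.53564255e-02, -1.63733229e-01, -9.86385122e-01,
         1.18379363e+00],
       [ 0.00000000e+00,  0.00000000e+00,  0.00000000e+00,
         1.00000000e+00]])}
```

View pics/scene0.png

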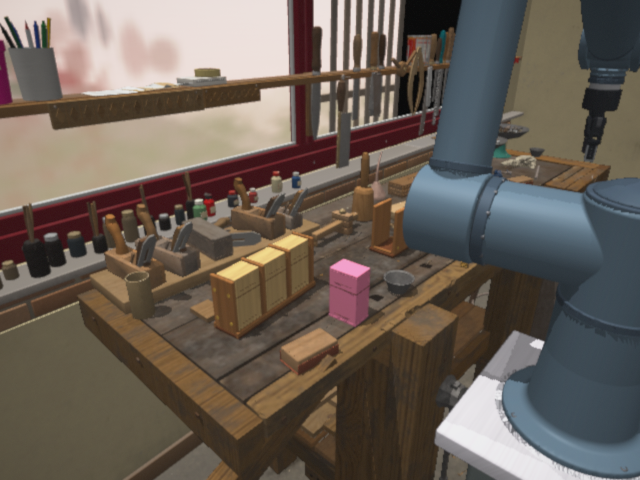

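View pics/top0.png

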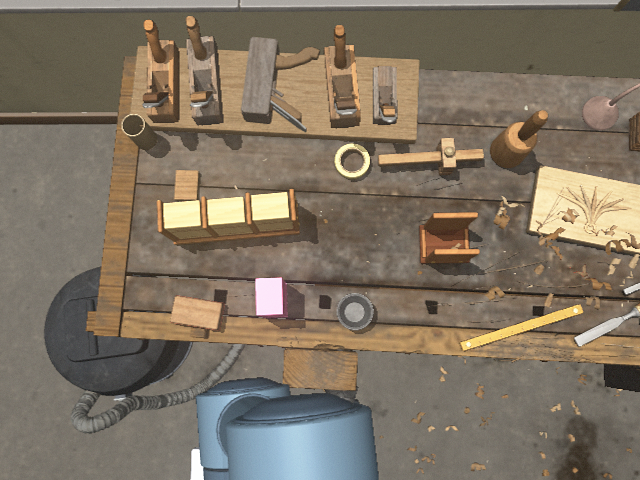

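The top view shows the rack with three pale cases (centres near px (182,215), (227,210), (272,206)), the holder near (447,240), a pink decoy at (270,297), the cup at (356,312), the tape at (352,161) and the gauge at (432,157). Next I compute positions from these.

```bash
cat > h.py <<'E'
import numpy as np,cv2
def cloud(d,c,T=None):
    v,u=np.mgrid[:480,:640]
    P=np.stack([(u-c['cx'])/c['fx']*d,(v-c['cy'])/c['fy']*d,d],-1)
    T=c['cam_to_world'] if T is None else T
    return P@T[:3,:3].T+T[:3,3]
E
python3 - <<'E'
from h import *
from station import cams
c=cams.calibration('top');z=np.load('top0.npz');p=z['p'];W=cloud(z['d'],c)
hsv=cv2.cvtColor(p,cv2.COLOR_RGB2HSV)
print('bench z',W[265,350],W[200,350])
def rect(m,name):
    xy=W[m][:,:2].astype(np.float32)*1000
    r=cv2.minAreaRect(xy);print(name,m.sum(),np.round(r[0],1),np.round(r[1],1),round(r[2],1),'medz',np.median(W[m][:,2]).round(4),'mean',xy.mean(0))
h=W[...,2]
m=np.zeros((480,640),bool);m[185:245,155:302]=1
print(hsv[215,182],hsv[210,227],hsv[200,206])
pale=m&(h>.105)&(hsv[...,2]>190)&(hsv[...,1]<140)
n,l,s,ce=cv2.connectedComponentsWithStats(cv2.morphologyEx(pale.astype(np.uint8),cv2.MORPH_OPEN,np.ones((3,3))))
for i in range(1,n):
    if s[i,4]>200: rect(l==i,'case%d'%i)
rect(m&(h>.105),'rack top')
m[:]=0;m[205:270,410:485]=1
a=m&(h>.112)
n,l,s,ce=cv2.connectedComponentsWithStats(a.astype(np.uint8))
for i in range(1,n):
    if s[i,4]>30: rect(l==i,'cheek%d'%i)
rect(a,'holder top')
for nm,(u0,u1,v0,v1) in dict(pink=(250,295,270,322),cup=(333,380,290,335),tape=(330,373,140,183),gauge=(375,488,130,175),sand=(168,225,292,335),plate=(172,202,168,202),mallet=(485,550,105,170)).items():
    m[:]=0;m[v0:v1,u0:u1]=1
    rect(m&(h>.012),nm); print(h[m].max())
E
```

```text
bench z [ 0.48837302 -0.13062051 -0.00427269] [ 0.61540879 -0.13122594 -0.00161229]
[ 27  68 253] [ 28  59 253] [ 16 123 126]
case1 926 [467.4 -22.7] [288.7  69.2] 17.7 medz 0.1175 mean [577.0194    12.174986]
case2 935 [459.7  19.9] [329.5  73.4] 32.5 medz 0.1176 mean [568.6564   89.54734]
case3 927 [477.5  38.8] [382.9  71.5] 55.9 medz 0.1177 mean [561.9271  165.35051]
rack top 3737 [524.8  16.8] [393.4 187.8] 57.8 medz 0.1176 mean [567.18726  88.88791]
cheek1 291 [ 560.8 -310. ] [11.3 77.1] 0.1 medz 0.1203 mean [ 560.0147  -310.49716]
cheek15 272 [ 436.9 -213.2] [ 45.4 294.7] 31.6 medz 0.1205 mean [ 495.54486 -309.14886]
holder top 582 [ 469.  -213.6] [ 99.8 328.8] 31.6 medz 0.1205 mean [ 522.7177 -302.9814]
pink 1199 [404. -35.] [164.7  75.3] 70.0 medz 0.1091 mean [418.67972    8.411399]
1.183793628199466
cup 669 [ 392.5 -126.1] [66.9 95.6] 28.0 medz 0.0281 mean [ 398.95282 -138.42862]
1.183793628199466
tape 567 [ 539.3 -115. ] [ 67.2 398.2] 82.4 medz 0.0182 mean [ 682.98035 -134.47105]
1.183793628199466
gauge 2122 [ 580.9 -169.7] [195.5 461.2] 50.8 medz 0.0359 mean [ 697.9301  -272.08405]
1.183793628199466
sand 1408 [374.4  50.2] [306.6  63.6] 80.9 medz 0.0274 mean [396.16504 152.44374]
1.183793628199466
plate 145 [494.3  66.3] [447.4  67. ] 38.7 medz 0.0133 mean [624.9898  170.11449]
1.183793628199466
mallet 1808 [ 549.  -270.6] [112.1 527.7] 38.6 medz 0.0925 mean [ 698.4717  -430.20395]
1.183793628199466
```

```bash
python3 - <<'E'
from h import *
from station import cams
c=cams.calibration('top');z=np.load('top0.npz');p=z['p'];d=z['d'];W=cloud(d,c)
hsv=cv2.cvtColor(p,cv2.COLOR_RGB2HSV);h=W[...,2];ok=(d>.5)&(h<.3)
def rect(m,name):
    m=m&ok
    xy=W[m][:,:2].astype(np.float32)*1000
    r=cv2.minAreaRect(xy);med=(np.percentile(xy,1,0)+np.percentile(xy,99,0))/2
    print(name,m.sum(),np.round(r[0],1),np.round(r[1],1),round(r[2],1),'z',np.median(h[m]).round(4),h[m].max().round(4),'mean',xy.mean(0).round(1),'lo',np.percentile(xy,1,0).round(1),'hi',np.percentile(xy,99,0).round(1))
m=np.zeros((480,640),bool);m[185:245,155:302]=1
pale=m&(h>.105)&ok&(hsv[...,2]>190)&(hsv[...,1]<140)
n,l,s,ce=cv2.connectedComponentsWithStats(cv2.morphologyEx(pale.astype(np.uint8),cv2.MORPH_OPEN,np.ones((3,3))))
for i in range(1,n):
    if s[i,4]>200: rect(l==i,'case%d'%i)
rect(m&(h>.105),'rack top')
m[:]=0;m[205:270,410:485]=1
a=m&(h>.112)&ok
n,l,s,ce=cv2.connectedComponentsWithStats(a.astype(np.uint8))
for i in range(1,n):
    if s[i,4]>30: rect(l==i,'cheek%d'%i)
rect(a,'holder top'); rect(m&(h>.003)&(h<.02),'holder low')
for nm,(u0,u1,v0,v1) in dict(pink=(250,295,270,322),cup=(333,380,290,335),tape=(330,373,140,183),gauge=(375,488,130,175),sand=(168,225,292,335),plate=(172,202,168,202),mallet=(485,550,105,170)).items():
    m[:]=0;m[v0:v1,u0:u1]=1
    rect(m&(h>.012),nm)
E
```

```text
case1 922 [577.8  13.7] [46.1 65.8] 4.6 z 0.1175 0.1241 mean [577.8  12.5] lo [554.4 -18.2] hi [600.8  43.9]
case2 930 [569.7  91.4] [47.5 66.1] 4.0 z 0.1176 0.1245 mean [569.6  90.4] lo [546.7  59. ] hi [593.2 124. ]
case3 919 [563.2 168.5] [47.1 67.5] 5.1 z 0.1177 0.1236 mean [563.4 167.1] lo [540.4 135.7] hi [586.7 199.7]
rack top 3705 [570.3  89.3] [ 59.  242.6] 5.1 z 0.1176 0.1247 mean [569.1  90.5] lo [538.7 -30.2] hi [600.7 207. ]
cheek1 291 [ 560.8 -310. ] [11.3 77.1] 0.1 z 0.1203 0.1267 mean [ 560.  -310.5] lo [ 555.4 -347. ] hi [ 566.2 -271.8]
cheek2 271 [ 496.3 -310.5] [77.   9.4] 90.0 z 0.1205 0.1251 mean [ 496.1 -309.9] lo [ 491.7 -348.4] hi [ 500.9 -272.4]
holder top 562 [ 529.  -310.2] [74.9 77.1] 0.5 z 0.1204 0.1267 mean [ 529.2 -310.2] lo [ 491.8 -348.2] hi [ 565.9 -272.3]
holder low 1226 [ 541.3 -317.4] [136.8 125.5] 89.1 z 0.0078 0.0195 mean [ 534.2 -307.3] lo [ 489.7 -377.1] hi [ 592.2 -263.5]
pink 1189 [421.  12.] [64.3 46.6] 1.7 z 0.109 0.1154 mean [419.3   9.3] lo [388.7 -11.7] hi [451.8  34.8]
cup 663 [ 399.  -138.4] [66.5 66.7] 2.4 z 0.028 0.0416 mean [ 399.5 -138.8] lo [ 366.1 -170.3] hi [ 431.7 -105.4]
tape 556 [ 696.8 -135.9] [67.2 80.4] 82.4 z 0.0182 0.0257 mean [ 689.8 -135.2] lo [ 657.4 -167.8] hi [ 723.1 -102.1]
gauge 2106 [ 705.  -281.6] [ 86.2 204.9] 0.3 z 0.0359 0.0728 mean [ 700.6 -273.4] lo [ 665.4 -381.2] hi [ 746.4 -183. ]
sand 1398 [391.5 156.5] [91.3 63.6] 80.9 z 0.0274 0.0346 mean [396.6 154.2] lo [367.7 109.8] hi [426.2 200.1]
plate 140 [625.7 178.7] [103.3  59.5] 21.4 z 0.0133 0.1207 mean [635.2 179.7] lo [586.1 133.8] hi [672.5 207.1]
mallet 1792 [ 692.  -451.1] [114.3  59.6] 42.7 z 0.0924 0.2045 mean [ 701.7 -433.2] lo [ 671.5 -502.1] hi [ 736.2 -406.5]
```

```bash
python3 - <<'E'
import cv2
p=cv2.imread('pics/top0.png')[130:330,130:520];cv2.imwrite('pics/topz.png',cv2.resize(p,None,fx=2,fy=2,interpolation=cv2.INTER_CUBIC))
E
```

```text
(no output)
```

View pics/topz.png

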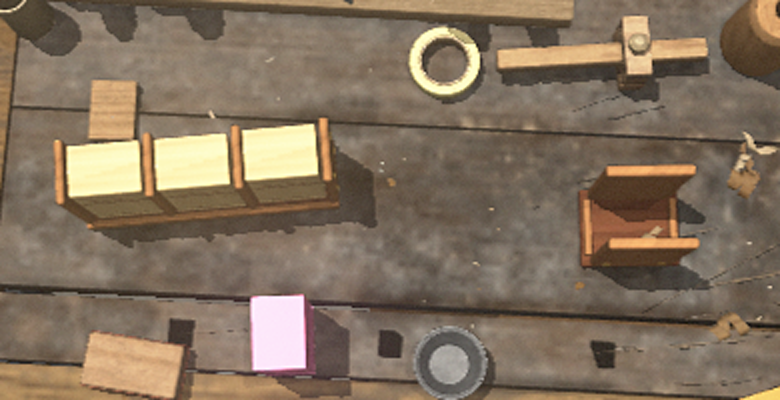

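Case c is at about (577.8, 12.5) mm, b at (569.7, 90.5) and a at (563.3, 167.5), with rack yaw about 0.093. The holder is at about (528.5, -310). The bench around (540, -140) is clear. I move towards case c first.

```bash
python3 -m inch '20 32 4 0 0 0.07 0;40 64 8 0 0 0.14 0;60 96 12 0 0 0.21 0;80 128 16 0 0 0.28 0;100 160 20 0 0 0.35 0'
python3 -m inch '20 32 4 0 0 0.07 0;40 64 8 0 0 0.14 0;60 96 12 0 0 0.21 0;80 128 16 0 0 0.28 0;100 160 20 0 0 0.35 0'
python3 -m inch '20 32 4 0 0 0.07 0;40 64 8 0 0 0.14 0;60 96 12 0 0 0.21 0;80 128 16 0 0 0.28 0;100 160 20 0 0 0.35 0'
```

```text
time: 0.52
tcp_pos: [0.2787, -0.4632, 0.2508]
eef_rot: [-2.986, -0.974, -0.0]
wrist_force: [0.7, 0.1, -0.0]
opening: 1.003
time: 0.93
tcp_pos: [0.3787, -0.3032, 0.2711]
eef_rot: [-2.771, -1.48, -0.0]
wrist_force: [-0.5, -0.4, 0.5]
opening: 1.005
time: 1.35
tcp_pos: [0.4787, -0.1432, 0.2912]
eef_rot: [-2.471, -1.94, 0.0]
wrist_force: [1.5, -1.3, -0.0]
opening: 0.998
```

```bash
python3 -m inch '17 32 2 0 0 0.07 0;34 64 4 0 0 0.14 0;51 96 6 0 0 0.21 0;68 128 8 0 0 0.28 0;85 160 10 0 0 0.336 0'
python3 -m inch '0 20 0 0 0 0 0;0 30 0 0 0 0 0;0 30 0 0 0 0 0'
python3 - <<'E'
from h import *
from station import readout,cams
from scipy.spatial.transform import Rotation as R
o=readout.get_obs();p,d=cams.snapshot('wrist');c=cams.calibration('wrist')
T=np.eye(4);T[:3,:3]=R.from_rotvec(o['eef_rot']).as_matrix();T[:3,3]=o['tcp_pos'];
print(T.round(3),c['mount'].round(3));np.savez('w1.npz',p=p,d=d,T=T@c['mount'],tcp=T);cv2.imwrite('pics/w1.png',p[:,:,::-1])
E
```

```text
time: 1.77
tcp_pos: [0.5636, 0.0168, 0.3009]
eef_rot: [-2.111, -2.326, 0.001]
wrist_force: [0.6, -0.3, 1.1]
opening: 0.997
time: 2.02
tcp_pos: [0.5628, 0.0466, 0.3007]
eef_rot: [-2.112, -2.324, 0.001]
wrist_force: [-0.8, 0.6, 0.5]
opening: 1.002
[[-0.095  0.995 -0.001  0.563]
 [ 0.995  0.095  0.     0.047]
 [ 0.    -0.001 -1.     0.301]
 [ 0.     0.     0.     1.   ]] [[-0.    -0.946 -0.324  0.082]
 [ 1.    -0.     0.    -0.   ]
 [-0.    -0.324  0.946 -0.142]
 [ 0.     0.     0.     1.   ]]
```

View pics/w1.png

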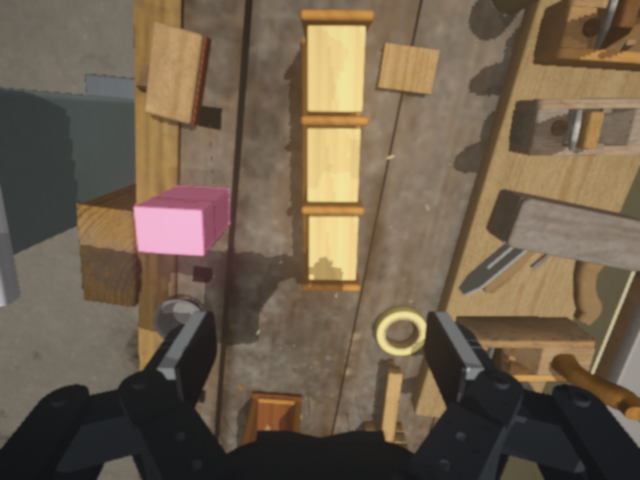

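The wrist view shows the three cases in a column (c at (332,249), b at (333,165), a at (336,68)). The tool is aligned with the rack.

```bash
python3 - <<'E'
from h import *
from station import cams
c=cams.calibration('wrist');z=np.load('w1.npz');p=z['p'];d=z['d'];W=cloud(d,c,z['T'])
hsv=cv2.cvtColor(p,cv2.COLOR_RGB2HSV);h=W[...,2];ok=(d>.1)&(h<.2)
m=np.zeros((480,640),bool);m[10:292,295:378]=1
pale=m&(h>.112)&ok&(hsv[...,2]>150)&(hsv[...,1]<130)
n,l,s,ce=cv2.connectedComponentsWithStats(cv2.morphologyEx(pale.astype(np.uint8),cv2.MORPH_OPEN,np.ones((5,5))))
C=[]
for i in range(1,n):
    if s[i,4]>500:
        xy=(W[l==i][:,:2]*1000).astype(np.float32);r=cv2.minAreaRect(xy);C.append(r[0]);print(np.round(r[0],1),np.round(r[1],1),r[2],xy.mean(0).round(1),np.median(h[l==i]))
xy=(W[m&ok&(h>.105)][:,:2]*1000).astype(np.float32);print(cv2.minAreaRect(xy))
E
```

```text
[564.3 163.6] [45.7 63.9] 4.881315231323242 [564.  164.3] 0.11739819277130442
[570.6  86.4] [45.2 64.1] 4.919136047363281 [570.1  87.7] 0.11739129525993092
[578.4   9.2] [45.9 64.4] 4.968443393707275 [578.1  10.9] 0.11737866187181958
((570.9747314453125, 85.79043579101562), (57.793453216552734, 240.74417114257812), 4.818078994750977)
```

```bash
python3 -m inch '15 -35 0 0 0 0 0;15 -35 -35 0 0 0 0;15 -35 -75 0 0 0 0;15 -35 -115 0 0 0 0;15 -35 -145 0 0 0 0'
python3 -m inch '0 0 -20 0 0 0 0;0 0 -45 0 0 0 0;0 0 -70 0 0 0 0;0 0 -85 0 0 0 0;0 0 -90 0 0 0 0' 40
python3 -m inch '0 0 0 0 0 0 0.5;0 0 0 0 0 0 0.8;0 0 0 0 0 0 1;0 0 0 0 0 0 1;0 0 0 0 0 0 1' 40
python3 -m inch '0 0 0 0 0 0 1;0 0 0 0 0 0 1;0 0 0 0 0 0 1' 40
```

```text
time: 2.48
tcp_pos: [0.5764, 0.008, 0.1529]
eef_rot: [-2.117, -2.317, 0.003]
wrist_force: [-0.3, 0.1, 0.0]
opening: 1.001
time: 2.9
tcp_pos: [0.5757, 0.0085, 0.0631]
eef_rot: [-2.115, -2.316, 0.005]
wrist_force: [-0.3, 0.5, -0.3]
opening: 1.001
time: 3.32
tcp_pos: [0.5793, 0.0093, 0.0681]
eef_rot: [2.114, 2.321, 0.001]
wrist_force: [-2.4, -2.4, 5.3]
opening: 0.536
time: 3.57
tcp_pos: [0.5793, 0.0093, 0.0681]
eef_rot: [2.114, 2.321, 0.001]
wrist_force: [-3.0, -1.6, 6.5]
opening: 0.533
```

```bash
python3 -m inch '0 0 4 0 0 0 1;0 0 8 0 0 0 1;0 0 12 0 0 0 1;0 0 12 0 0 0 1;0 0 12 0 0 0 1' 40
python3 -m inch '0 0 0 0 0 0 1;0 0 0 0 0 0 1;0 0 0 0 0 0 1' 40
python3 - <<'E'
from station import readout
o=readout.get_obs();print(o['wrist_force'],o['wrist_torque'],o['tau'],o['tcp_pos'],o['opening'])
E
```

```text
time: 3.98
tcp_pos: [0.5784, 0.01, 0.0785]
eef_rot: [2.115, 2.322, 0.001]
wrist_force: [-0.5, 0.2, -3.1]
opening: 0.533
time: 4.23
tcp_pos: [0.578, 0.01, 0.078]
eef_rot: [-2.115, -2.322, 0.0]
wrist_force: [-0.3, 0.1, -3.1]
opening: 0.537
[-0.31827087  0.05758734 -3.08681073] [ 0.01051681  0.0011208  -0.01844184] [ 1.14045004e-02 -4.02517033e+01 -2.87260741e+01  2.47214412e-03
  3.52245683e-03 -5.96613268e-05] [0.57802465 0.00996286 0.07795525] 0.5368042413605576
```

```bash
python3 -m inch '0 0 -3 0 0 0 1;0 0 -6 0 0 0 1;0 0 -9 0 0 0 1;0 0 -11 0 0 0 1;0 0 -11 0 0 0 1' 40
python3 -m inch '0 0 0 0 0 0 0.4;0 0 0 0 0 0 0.25;0 0 0 0 0 0 0.0;0 0 0 0 0 0 0'
```

```text
time: 4.65
tcp_pos: [0.5782, 0.0099, 0.0681]
eef_rot: [-2.115, -2.322, 0.001]
wrist_force: [-3.8, 0.6, 5.9]
opening: 0.537
time: 4.98
tcp_pos: [0.5783, 0.0099, 0.0672]
eef_rot: [2.116, 2.322, 0.0]
wrist_force: [0.0, 0.0, -0.4]
opening: 0.99
```

```bash
python3 -m inch '0 0 35 0 0 0 0;0 0 75 0 0 0 0;-3 38 80 0 0 0 0;-7 78 80 0 0 0 0;-7 78 78 0 0 0 0'
python3 -m inch '0 0 -30 0 0 0 0;0 0 -60 0 0 0 0;0 0 -74 0 0 0 0;0 0 -78 0 0 0 0;0 0 -78 0 0 0 0.4'
python3 -m inch '0 0 0 0 0 0 0.8;0 0 0 0 0 0 1;0 0 0 0 0 0 1;0 0 0 0 0 0 1;0 0 0 0 0 0 1' 40
python3 -m inch '0 0 3 0 0 0 1;0 0 6 0 0 0 1;0 0 10 0 0 0 1;0 0 12 0 0 0 1;0 0 12 0 0 0 1' 40
python3 -m inch '0 0 0 0 0 0 1;0 0 0 0 0 0 1' 40
```

```text
time: 5.4
tcp_pos: [0.5713, 0.0928, 0.147]
eef_rot: [2.11, 2.327, 0.005]
wrist_force: [0.1, -0.0, -0.1]
opening: 1.005
time: 5.82
tcp_pos: [0.5702, 0.0878, 0.0658]
eef_rot: [-2.114, -2.321, 0.003]
wrist_force: [-0.3, 0.4, -0.7]
opening: 0.883
time: 6.23
tcp_pos: [0.572, 0.0877, 0.069]
eef_rot: [2.115, 2.321, 0.001]
wrist_force: [-3.4, -1.2, 5.8]
opening: 0.533
time: 6.65
tcp_pos: [0.5714, 0.0879, 0.0796]
eef_rot: [2.115, 2.322, 0.001]
wrist_force: [0.7, 0.5, -6.4]
opening: 0.537
time: 6.82
tcp_pos: [0.571, 0.0879, 0.079]
eef_rot: [-2.115, -2.322, 0.001]
wrist_force: [-0.0, 0.3, -6.1]
opening: 0.536
```

Case b reads about 6 N against about 3 N for c, so b holds the stone. I lift it out and carry it to the clear bench.

```bash
python3 -m inch '0 0 15 0 0 0 1;0 0 40 0 0 0 1;0 0 70 0 0 0 1;0 0 100 0 0 0 1;0 0 125 0 0 0 1' 60
python3 -m inch '0 0 5 0 0 0 1;-3 -20 5 0 0 -0.01 1;-8 -50 5 0 0 -0.03 1;-12 -80 5 0 0 -0.05 1;-16 -110 5 0 0 -0.07 1'
python3 -m inch '-4 -30 0 0 0 -0.02 1;-8 -60 0 0 0 -0.02 1;-12 -90 0 0 0 -0.02 1;-15 -110 0 0 0 -0.02 1;-15 -118 0 0 0 -0.02 1'
python3 -m inch '0 0 -10 0 0 0 1;0 0 -30 0 0 0 1;0 0 -55 0 0 0 1;0 0 -80 0 0 0 1;0 0 -100 0 0 0 1'
```

```text
time: 7.23
tcp_pos: [0.5714, 0.0879, 0.2061]
eef_rot: [2.115, 2.322, 0.001]
wrist_force: [0.6, 0.3, -5.8]
opening: 0.531
time: 7.65
tcp_pos: [0.554, -0.0228, 0.2073]
eef_rot: [-2.194, -2.245, 0.002]
wrist_force: [0.2, -0.4, -5.5]
opening: 0.528
time: 8.07
tcp_pos: [0.5389, -0.1425, 0.2074]
eef_rot: [-2.22, -2.22, 0.003]
wrist_force: [0.3, -1.2, -5.6]
opening: 0.533
time: 8.48
tcp_pos: [0.5388, -0.1378, 0.1056]
eef_rot: [-2.214, -2.223, 0.001]
wrist_force: [-0.1, -0.5, -7.0]
opening: 0.532
```

```bash
python3 -m inch '0 0 -15 0 0 0 1;0 0 -28 0 0 0 1;0 0 -35 0 0 0 1;0 0 -40 0 0 0 1;0 0 -40 0 0 0 1'
python3 -m inch '0 0 -2 0 0 0 1;0 0 -4 0 0 0 1;0 0 -6 0 0 0 1;0 0 -6 0 0 0 1'
```

```text
time: 8.9
tcp_pos: [0.5399, -0.1394, 0.0683]
eef_rot: [-2.216, -2.224, 0.001]
wrist_force: [-1.1, -0.2, -5.7]
opening: 0.534
time: 9.23
tcp_pos: [0.5404, -0.1402, 0.0635]
eef_rot: [2.218, 2.224, 0.0]
wrist_force: [-0.2, 0.2, -6.1]
opening: 0.53
```

```bash
python3 -m inch '0 0 -1 0 0 0 1;0 0 -2 0 0 0 1;0 0 -3 0 0 0 1;0 0 -3 0 0 0 1;0 0 -3 0 0 0 1'
```

```text
time: 9.65
tcp_pos: [0.5405, -0.1403, 0.0611]
eef_rot: [2.218, 2.225, -0.0]
wrist_force: [-3.6, 1.4, 2.4]
opening: 0.533
```

```bash
python3 -m inch '0 0 0 0 0 0 0.42;0 0 0 0 0 0 0.36;0 0 0 0 0 0 0.2;0 0 0 0 0 0 0;0 0 0 0 0 0 0'
python3 -m inch '0 0 10 0 0 0 0;0 0 35 0 0 0 0;0 0 75 0 0 0 0;0 0 115 0 0 0 0;0 0 130 0 0 0 0'
python3 - <<'E'
from h import *
from station import readout,cams
p,d=cams.snapshot('scene');cv2.imwrite('pics/s2.png',p[:,:,::-1])
p,d=cams.snapshot('top');cv2.imwrite('pics/t2.png',p[:,:,::-1]);np.savez('t2.npz',p=p,d=d)
E
```

```text
time: 10.07
tcp_pos: [0.5407, -0.1403, 0.0606]
eef_rot: [2.217, 2.224, 0.001]
wrist_force: [0.0, -0.0, 0.2]
opening: 0.994
time: 10.48
tcp_pos: [0.5431, -0.1413, 0.1976]
eef_rot: [2.211, 2.218, 0.005]
wrist_force: [0.9, 0.3, 0.3]
opening: 0.999
```

View pics/s2.png

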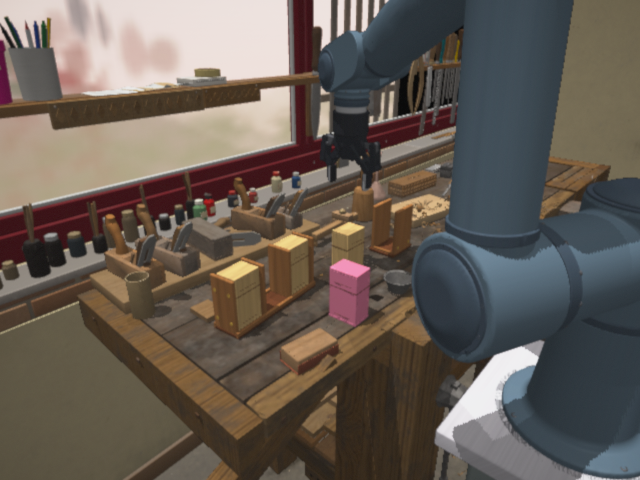

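View pics/t2.png

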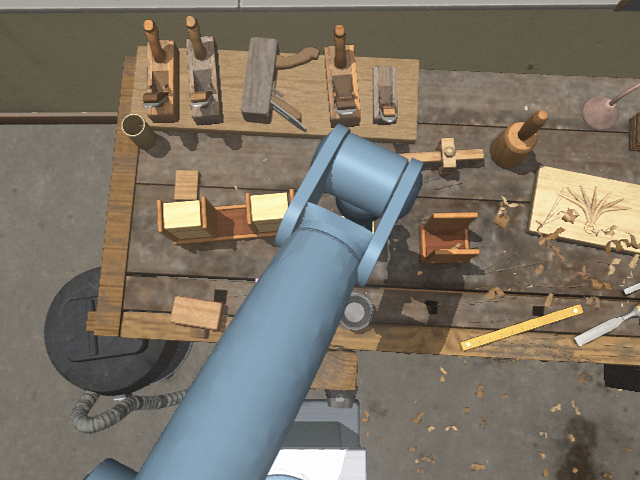

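The scene view shows case b standing upright on the bench (348,245). The top view shows the empty middle bay, with a and c still in place. Next I turn the wrist 90°.

```bash
python3 - <<'E'
from station import readout
print(readout.get_obs()['qpos'])
E
python3 -m inch '0 0 10 0 0 -0.12 0;0 0 30 0 0 -0.24 0;0 0 50 0 0 -0.36 0;0 0 70 0 0 -0.48 0;0 0 80 0 0 -0.6 0'
python3 -m inch '0 0 0 0 0 -0.12 0;0 0 0 0 0 -0.24 0;0 0 0 0 0 -0.36 0;0 0 0 0 0 -0.48 0;0 0 0 0 0 -0.6 0'
python3 -m inch '0 0 0 0 0 -0.12 0;0 0 0 0 0 -0.24 0;0 0 0 0 0 -0.36 0;0 0 0 0 0 -0.371 0;0 0 0 0 0 -0.371 0'
python3 - <<'E'
from h import *
from station import readout,cams
from scipy.spatial.transform import Rotation as R
o=readout.get_obs();p,d=cams.snapshot('wrist');c=cams.calibration('wrist')
T=np.eye(4);T[:3,:3]=R.from_rotvec(o['eef_rot']).as_matrix();T[:3,3]=o['tcp_pos'];
print(T.round(4),o['qpos']);np.savez('w2.npz',p=p,d=d,T=T@c['mount'],tcp=T);cv2.imwrite('pics/w2.png',p[:,:,::-1])
E
```

```text
[-4.56727512e-01  6.70776628e-02  1.82459309e+00  1.56655568e-05
  1.23992876e+00 -4.59829346e-01]
time: 11.0
tcp_pos: [0.5405, -0.1402, 0.2718]
eef_rot: [2.78, 1.461, 0.001]
wrist_force: [-0.4, -0.8, 0.0]
opening: 1.006
time: 11.42
tcp_pos: [0.5396, -0.1398, 0.2688]
eef_rot: [-3.087, -0.574, 0.003]
wrist_force: [0.7, -0.1, 0.1]
opening: 1.003
time: 11.83
tcp_pos: [0.5398, -0.1399, 0.2692]
eef_rot: [-3.141, -0.008, 0.003]
wrist_force: [-0.4, -0.4, 0.8]
opening: 0.998
[[ 1.000e+00  5.200e-03 -1.600e-03  5.398e-01]
 [ 5.200e-03 -1.000e+00  8.000e-04 -1.399e-01]
 [-1.600e-03 -9.000e-04 -1.000e+00  2.692e-01]
 [ 0.000e+00  0.000e+00  0.000e+00  1.000e+00]] [-4.56884110e-01 -6.02270753e-04  1.75669142e+00  3.27277358e-05
  1.38735182e+00  1.10868658e+00]
```

View pics/w2.png

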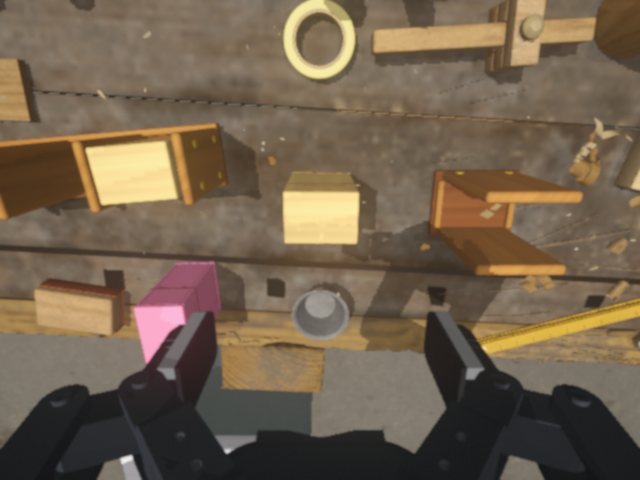

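The wrist view shows case b's top at (321,218), the holder cheeks around (510,225), the tape, gauge and cup undisturbed, and case c in its bay at (133,173).

```bash
python3 - <<'E'
from h import *
from station import cams
c=cams.calibration('wrist');z=np.load('w2.npz');p=z['p'];d=z['d'];W=cloud(d,c,z['T'])
h=W[...,2];ok=(d>.1)&(h<.2)
def rect(m,n):
    xy=(W[m&ok][:,:2]*1000).astype(np.float32);r=cv2.minAreaRect(xy)
    print(n,np.round(r[0],1),np.round(r[1],1),round(r[2],2),np.median(h[m&ok]).round(4),'lo',np.percentile(xy,1,0).round(1),'hi',np.percentile(xy,99,0).round(1))
def box(u0,u1,v0,v1):
    m=np.zeros((480,640),bool);m[v0:v1,u0:u1]=1;return m
rect(box(270,370,165,250)&(h>.105),'b')
m=box(425,590,160,280)&(h>.116)&ok
rect(m,'holder top')
n,l,s,_=cv2.connectedComponentsWithStats(m.astype(np.uint8))
for i in range(1,n):
    if s[i,4]>100:
        rect(l==i,'cheek'); 
        q=W[l==i][:,:2]*1000;print(np.polyfit(q[:,1],q[:,0],1))
# case side edges orientation: fit plane of b top
q=W[box(290,350,195,238)&ok&(h>.105)];A=np.c_[q[:,:2],np.ones(len(q))];print('tilt',np.linalg.lstsq(A,q[:,2],rcond=None)[0])
rect(box(436,512,172,226)&(h>.004)&(h<.03),'floor')
E
```

```text
b [ 538.9 -141.6] [64.  46.6] 89.98 0.1094 lo [ 516.4 -172.8] hi [ 561.7 -110.5]
holder top [ 528.9 -314. ] [73.6 78.1] 0.67 0.1209 lo [ 492.6 -351.1] hi [ 565.4 -275.7]
cheek [ 560.7 -313.4] [10.6 77.5] 1.44 0.1209 lo [ 556.  -350.8] hi [ 565.5 -275.4]
[-1.34220533e-02  5.56871117e+02]
cheek [ 497.1 -314.4] [ 9.9 78.1] 0.67 0.1208 lo [ 492.5 -351.1] hi [ 501.7 -275.8]
[-1.05673643e-02  4.94389791e+02]
tilt [ 0.00214715 -0.00069762  0.10818068]
floor [ 534.3 -312.5] [63.8 89. ] 0.49 0.0078 lo [ 502.9 -354.3] hi [ 565.5 -269.8]
```

```bash
python3 -m inch '0 -1 -25 0 0 0.01 0;0 -1 -60 0 0 0.01 0;0 -1 -95 0 0 0.01 0;0 -1 -130 0 0 0.01 0;0 -1 -150 0 0 0.01 0'
python3 -m inch '0 0 -20 0 0 0 0;0 0 -40 0 0 0 0;0 0 -52 0 0 0 0;0 0 -57 0 0 0 0;0 0 -57 0 0 0 0'
python3 -m inch '0 0 0 0 0 0 0.15;0 0 0 0 0 0 0.2;0 0 0 0 0 0 0.25;0 0 0 0 0 0 0.35;0 0 0 0 0 0 1' 40
python3 -m inch '0 0 0 0 0 0 1;0 0 0 0 0 0 1' 60
```

```text
time: 12.3
tcp_pos: [0.5379, -0.14, 0.1158]
eef_rot: [-3.139, -0.024, 0.009]
wrist_force: [0.4, 0.4, -0.1]
opening: 1.002
time: 12.72
tcp_pos: [0.5395, -0.1408, 0.0621]
eef_rot: [-3.14, -0.021, 0.003]
wrist_force: [0.9, -0.0, 0.7]
opening: 0.999
time: 13.13
tcp_pos: [0.5413, -0.1409, 0.0649]
eef_rot: [3.141, 0.02, 0.004]
wrist_force: [-0.4, 4.8, 6.9]
opening: 0.745
time: 13.3
tcp_pos: [0.5413, -0.141, 0.0651]
eef_rot: [3.141, 0.02, 0.003]
wrist_force: [-1.2, 4.3, 7.0]
opening: 0.74
```

```bash
python3 -m inch '0 0 10 0 0 0 1;0 0 35 0 0 0 1;0 0 70 0 0 0 1;0 0 105 0 0 0 1;0 0 125 0 0 0 1' 60
python3 -m inch '0 0 12 0 0 0 1;-2 -25 14 0 0 0 1;-5 -60 14 0 0 0 1;-8 -95 14 0 0 0 1;-10 -120 14 0 0 0 1'
python3 -m inch '-1 -20 0 0 0 0 1;-2 -40 0 0 0 0 1;-2 -51 0 0 0 0 1;-2 -51 0 0 0 0 1;-2 -51 0 0 0 0 1'
python3 - <<'E'
from h import *
from station import readout,cams
from scipy.spatial.transform import Rotation as R
o=readout.get_obs();p,d=cams.snapshot('wrist');c=cams.calibration('wrist')
T=np.eye(4);T[:3,:3]=R.from_rotvec(o['eef_rot']).as_matrix();T[:3,3]=o['tcp_pos'];
print(T.round(4));np.savez('w3.npz',p=p,d=d,T=T@c['mount'],tcp=T);cv2.imwrite('pics/w3.png',p[:,:,::-1])
p,d=cams.snapshot('top');np.savez('t3.npz',p=p,d=d);cv2.imwrite('pics/t3.png',p[:,:,::-1])
p,d=cams.snapshot('scene');np.savez('s3.npz',p=p,d=d);cv2.imwrite('pics/s3.png',cv2.resize(p[100:340,250:570,::-1],None,fx=2,fy=2))
E
```

```text
time: 13.72
tcp_pos: [0.5408, -0.1417, 0.1918]
eef_rot: [3.139, 0.02, 0.005]
wrist_force: [2.5, -0.0, -4.5]
opening: 0.745
time: 14.13
tcp_pos: [0.5287, -0.2629, 0.2006]
eef_rot: [-3.141, -0.019, 0.005]
wrist_force: [0.8, -0.0, -5.8]
opening: 0.745
time: 14.55
tcp_pos: [0.5276, -0.3115, 0.201]
eef_rot: [-3.139, -0.019, 0.003]
wrist_force: [-0.3, -0.8, -6.2]
opening: 0.742
[[ 0.9999  0.0121 -0.0019  0.5276]
 [ 0.0121 -0.9999  0.0022 -0.3115]
 [-0.0019 -0.0023 -1.      0.201 ]
 [ 0.      0.      0.      1.    ]]
```

View pics/w3.png

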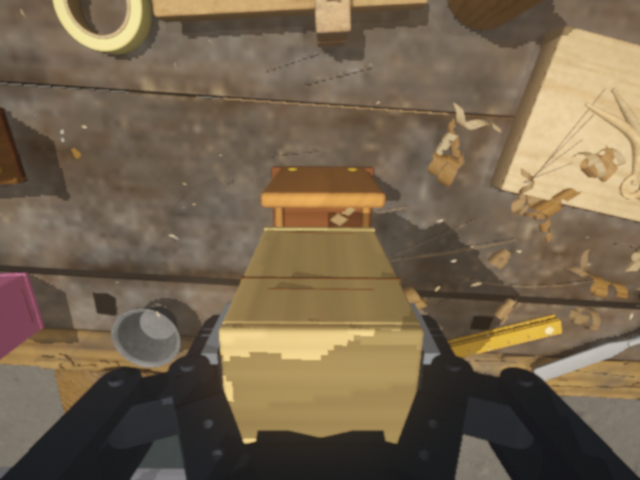

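View pics/s3.png

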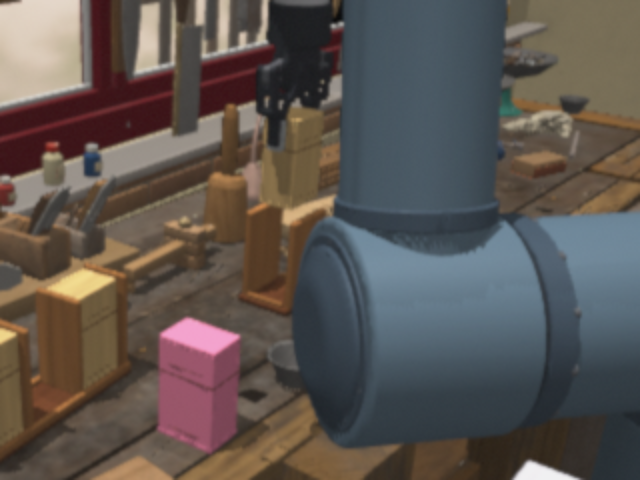

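View pics/t3.png

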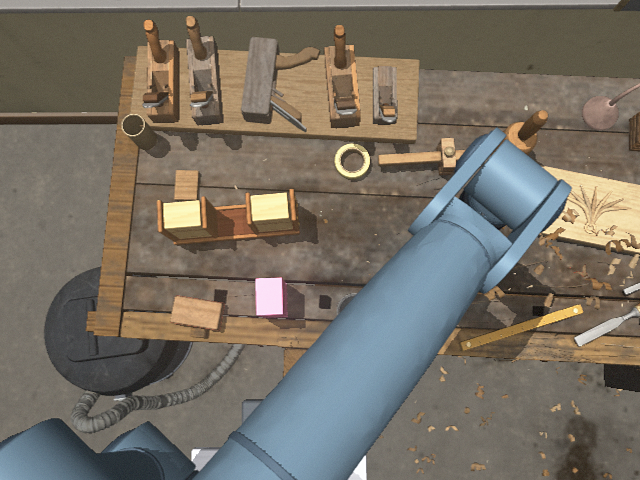

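The wrist view shows the held case (far bottom edge at row 230, cols 265–377) just clear of the far cheek (top at (323,185)). I measure both in this same picture.

```bash
python3 - <<'E'
from h import *
from station import cams
c=cams.calibration('wrist');z=np.load('w3.npz');p=z['p'];d=z['d'];W=cloud(d,c,z['T'])
h=W[...,2];ok=(d>.05)
# rows: print W along center col
for v in range(160,440,8): print(v,(W[v,300]*1000).round(1),(W[v,340]*1000).round(1))
m=np.zeros((480,640),bool);m[160:232,250:400]=1;m&=ok&(h>.115)&(h<.13)
q=W[m]*1000;print('cheek n',len(q),np.percentile(q,[1,50,99],0).round(1)); print(np.polyfit(q[:,1],q[:,0],1),cv2.minAreaRect(q[:,:2].astype(np.float32)))
for v in (234,250,270,300,318):
    r=[u for u in range(200,440) if d[v,u]>.05 and d[v,u]<d[v,320]+.02]
    a,b=min(r),max(r);print(v,a,b,(W[v,a]*1000).round(1),(W[v,b]*1000).round(1))
m=np.zeros((480,640),bool);m[236:315,275:365]=1
q=W[m&ok]*1000;A=np.c_[q[:,1:],np.ones(len(q))];s=np.linalg.lstsq(A,q[:,0],rcond=None)[0];print('face x = a*y+b*z+c',s)
for zz in (140,190,250): print(zz,s@[-311.5,zz,1])
E
```

```text
160 [ 570.3 -293.2   -1.1] [ 570.7 -330.2   -1.7]
168 [ 565.1 -294.    13.6] [ 565.5 -329.6   13.5]
176 [ 565.1 -296.4   57.6] [ 565.5 -327.5   57.8]
184 [ 565.3 -298.3   92.8] [ 565.4 -325.8   91.6]
192 [ 565.  -299.7  118.4] [ 565.3 -324.5  118.3]
200 [ 560.5 -299.8  120.9] [ 560.9 -324.5  121.4]
208 [ 526.7 -293.4    6.7] [ 527.8 -331.     9.1]
216 [ 518.8 -293.3    6.3] [ 520.4 -331.1   10.6]
224 [ 511.2 -293.3    7.5] [ 512.3 -331.4    9.7]
232 [ 547.8 -301.1  145.9] [ 547.6 -323.8  144.5]
240 [ 547.9 -301.9  160.1] [ 547.8 -323.1  158.9]
248 [ 547.7 -302.5  171.6] [ 547.7 -322.5  171. ]
256 [ 548.1 -303.1  183.3] [ 548.2 -321.9  182.9]
264 [ 548.  -303.7  192.9] [ 548.  -321.4  192.1]
272 [ 548.  -304.1  201.3] [ 547.8 -321.   200.4]
280 [ 548.1 -304.6  209.5] [ 548.  -320.6  208.8]
288 [ 548.1 -304.9  216.6] [ 548.2 -320.2  216.3]
296 [ 548.  -305.3  222.9] [ 548.  -319.9  222.5]
304 [ 548.4 -305.6  229.4] [ 548.1 -319.6  228.6]
312 [ 548.  -305.9  234.2] [ 547.8 -319.4  233.5]
320 [ 548.4 -306.2  239.9] [ 547.8 -319.2  238.7]
328 [ 548.  -306.4  243.9] [ 548.4 -318.9  244.3]

[... 594 characters left out ...]
45.3]
432 [ 507.8 -306.3  245.4] [ 507.4 -320.   244.9]
cheek n 2076 [[ 555.6 -351.5  115.7]
 [ 561.4 -314.   120.9]
 [ 565.7 -276.4  122.7]]
[-1.16561603e-02  5.57547437e+02] ((560.6968383789062, -314.0516662597656), (10.179830551147461, 77.73712158203125), 0.8872084021568298)
234 263 375 [ 547.3 -280.6  148.8] [ 547.9 -343.1  148.3]
250 256 383 [ 547.7 -281.1  175. ] [ 547.4 -343.8  172.3]
270 247 393 [ 547.8 -281.5  199.6] [ 547.3 -344.3  196.5]
300 233 408 [ 547.6 -281.4  225.8] [ 548.5 -344.1  225.9]
318 219 422 [ 537.7 -274.5  221.6] [ 539.2 -350.9  222.5]
face x = a*y+b*z+c [1.49950899e-03 4.27434674e-03 5.47631259e+02]
140 547.7625699978275
190 547.9762873346549
250 548.2327481388478
```

The case has to shift about +3.5 mm in x and -1 mm in y. I shift it, then lower carefully while watching the forces.

```bash
python3 -m inch '3 -1 0 0 0 0.006 1;3.5 -1 0 0 0 0.006 1;3.5 -1 0 0 0 0.006 1;3.5 -1 0 0 0 0.006 1'
python3 -m inch '0 0 -5 0 0 0 1;0 0 -10 0 0 0 1;0 0 -15 0 0 0 1;0 0 -20 0 0 0 1;0 0 -20 0 0 0 1'
python3 -m inch '0 0 -5 0 0 0 1;0 0 -10 0 0 0 1;0 0 -15 0 0 0 1;0 0 -20 0 0 0 1;0 0 -20 0 0 0 1'
python3 - <<'E'
from h import *
from station import readout,cams
from scipy.spatial.transform import Rotation as R
o=readout.get_obs();p,d=cams.snapshot('wrist');c=cams.calibration('wrist')
T=np.eye(4);T[:3,:3]=R.from_rotvec(o['eef_rot']).as_matrix();T[:3,3]=o['tcp_pos'];
W=cloud(d,c,T@c['mount']);cv2.imwrite('pics/w4.png',p[:,:,::-1])
for v in range(150,330,8): print(v,(W[v,300]*1000).round(1),(W[v,340]*1000).round(1))
E
```

```text
time: 15.03
tcp_pos: [0.5319, -0.3128, 0.2023]
eef_rot: [3.141, 0.03, -0.0]
wrist_force: [0.9, -0.3, -7.2]
opening: 0.743
time: 15.45
tcp_pos: [0.5309, -0.3124, 0.1802]
eef_rot: [-3.139, -0.029, 0.004]
wrist_force: [-0.7, 0.5, -6.8]
opening: 0.742
time: 15.87
tcp_pos: [0.5311, -0.3125, 0.1606]
eef_rot: [-3.14, -0.029, 0.003]
wrist_force: [0.2, -0.5, -7.0]
opening: 0.744
150 [ 5.865e+02 -2.962e+02 -5.000e-01] [ 586.9 -328.6   -2. ]
158 [ 580.  -296.2   -2. ] [ 580.6 -328.8   -1.6]
166 [ 573.6 -296.2   -1.3] [ 574.2 -329.    -1.3]
174 [ 567.  -296.2   -1.3] [ 567.6 -329.3   -1.5]
182 [ 565.2 -297.6   25.2] [ 565.5 -328.1   24.1]
190 [ 565.1 -299.3   55.6] [ 565.3 -326.6   54. ]
198 [ 565.3 -300.7   81.1] [ 565.5 -325.3   80. ]
206 [ 565.2 -301.7  101.3] [ 565.6 -324.3  101.3]
214 [ 565.3 -302.7  118.9] [ 565.4 -323.5  117.9]
222 [ 561.5 -302.8  120.7] [ 562.  -323.4  121. ]
230 [ 557.4 -302.8  121.6] [ 557.8 -323.5  121.6]
238 [ 551.3 -302.6  116.3] [ 551.4 -324.1  115.5]
246 [ 551.3 -303.2  128.8] [ 551.5 -323.4  128.2]
254 [ 550.7 -303.8  138.5] [ 551.8 -322.8  140.4]
262 [ 551.7 -304.4  150.8] [ 551.5 -322.4  149.5]
270 [ 551.9 -304.9  160.2] [ 551.8 -321.9  159. ]
278 [ 552.1 -305.4  168.5] [ 551.5 -321.6  166.6]
286 [ 551.4 -305.7  174.2] [ 551.3 -321.2  173.4]
294 [ 551.5 -306.1  181. ] [ 551.4 -320.9  180.4]
302 [ 551.4 -306.4  186.9] [ 551.7 -320.5  187. ]
310 [ 551.5 -306.7  192.7] [ 551.3 -320.3  191.8]
318 [ 550.9 -306.9  196.8] [ 551.8 -320.   197.8]
326 [ 552.1 -307.3  203.5] [ 551.4 -319.8  202.1]
```

View pics/w4.png

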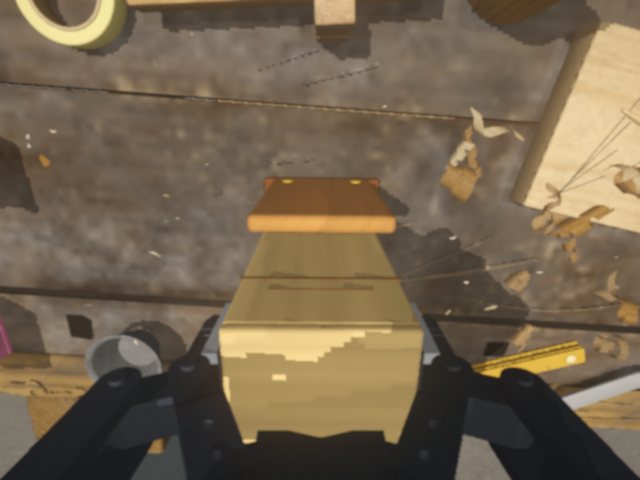

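The case is inside the cheeks with about a 3.8 mm gap on the far side (ideal 4) and no contact force. I continue down.

```bash
python3 -m inch '0 0 -8 0 0 0 1;0 0 -18 0 0 0 1;0 0 -28 0 0 0 1;0 0 -36 0 0 0 1;0 0 -42 0 0 0 1'
python3 -m inch '0 0 -8 0 0 0 1;0 0 -16 0 0 0 1;0 0 -24 0 0 0 1;0 0 -30 0 0 0 1;0 0 -33 0 0 0 1'
python3 -m inch '0 0 -2 0 0 0 1;0 0 -4 0 0 0 1;0 0 -6 0 0 0 1;0 0 -8 0 0 0 1;0 0 -8 0 0 0 1'
```

```text
time: 16.33
tcp_pos: [0.531, -0.3125, 0.1182]
eef_rot: [-3.14, -0.03, 0.003]
wrist_force: [0.5, -0.3, -6.7]
opening: 0.741
time: 16.75
tcp_pos: [0.5313, -0.3127, 0.086]
eef_rot: [-3.14, -0.03, 0.002]
wrist_force: [-0.5, -0.5, -7.3]
opening: 0.738
time: 17.17
tcp_pos: [0.5317, -0.313, 0.0791]
eef_rot: [-3.141, -0.029, 0.0]
wrist_force: [0.6, 1.4, -6.6]
opening: 0.742
```

```bash
python3 -m inch '0 0 -1 0 0 0 1;0 0 -2 0 0 0 1;0 0 -3 0 0 0 1;0 0 -4 0 0 0 1;0 0 -4 0 0 0 1'
python3 -m inch '0 0 -1 0 0 0 1;0 0 -2 0 0 0 1;0 0 -2 0 0 0 1;0 0 -2 0 0 0 1'
```

```text
time: 17.58
tcp_pos: [0.5316, -0.313, 0.075]
eef_rot: [-3.141, -0.029, 0.001]
wrist_force: [0.7, -0.1, -6.4]
opening: 0.744
time: 17.92
tcp_pos: [0.5318, -0.3131, 0.0733]
eef_rot: [3.141, 0.03, -0.0]
wrist_force: [-0.5, -0.9, -6.4]
opening: 0.743
```

```bash
python3 -m inch '0 0 -1 0 0 0 1;0 0 -2 0 0 0 1;0 0 -2 0 0 0 1;0 0 -2 0 0 0 1'
```

```text
time: 18.25
tcp_pos: [0.5321, -0.3131, 0.0731]
eef_rot: [-3.141, -0.03, 0.0]
wrist_force: [-4.5, 4.3, 5.8]
opening: 0.743
```

It is seated: the z force went from -6.4 to +5.8 N at the expected height. I release and rise.

```bash
python3 -m inch '0 0 0 0 0 0 0.22;0 0 0 0 0 0 0.18;0 0 0 0 0 0 0.1;0 0 0 0 0 0 0;0 0 0 0 0 0 0'
python3 -m inch '0 0 5 0 0 0 0;0 0 20 0 0 0 0;0 0 45 0 0 0 0;0 0 80 0 0 0 0;0 0 115 0 0 0 0'
python3 -m inch '0 0 35 0 0 0 0;0 0 70 0 0 0 0;0 0 80 0 0 0 0;0 0 80 0 0 0 0;0 0 80 0 0 0 0'
python3 - <<'E'
from h import *
from station import readout,cams
from scipy.spatial.transform import Rotation as R
o=readout.get_obs();p,d=cams.snapshot('wrist');c=cams.calibration('wrist')
T=np.eye(4);T[:3,:3]=R.from_rotvec(o['eef_rot']).as_matrix();T[:3,3]=o['tcp_pos'];
W=cloud(d,c,T@c['mount']);cv2.imwrite('pics/w5.png',p[:,:,::-1]);np.savez('w5.npz',p=p,W=W,d=d)
p,d=cams.snapshot('scene');cv2.imwrite('pics/s5.png',cv2.resize(p[100:340,150:470,::-1],None,fx=2,fy=2))
E
```

```text
time: 18.67
tcp_pos: [0.532, -0.3134, 0.0715]
eef_rot: [3.141, 0.029, 0.001]
wrist_force: [0.5, 0.1, -0.5]
opening: 1.003
time: 19.08
tcp_pos: [0.5312, -0.3126, 0.1869]
eef_rot: [-3.14, -0.029, 0.002]
wrist_force: [0.5, -0.6, 0.7]
opening: 0.998
time: 19.5
tcp_pos: [0.5317, -0.313, 0.2661]
eef_rot: [3.141, 0.03, 0.0]
wrist_force: [-0.2, -0.6, -0.5]
opening: 1.0
```

View pics/w5.png

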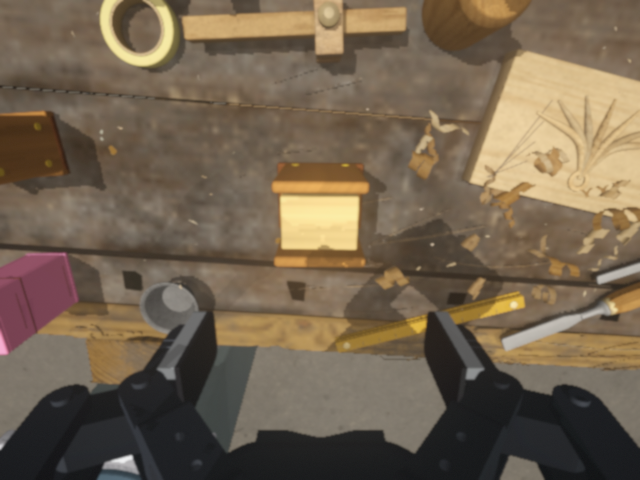

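View pics/s5.png

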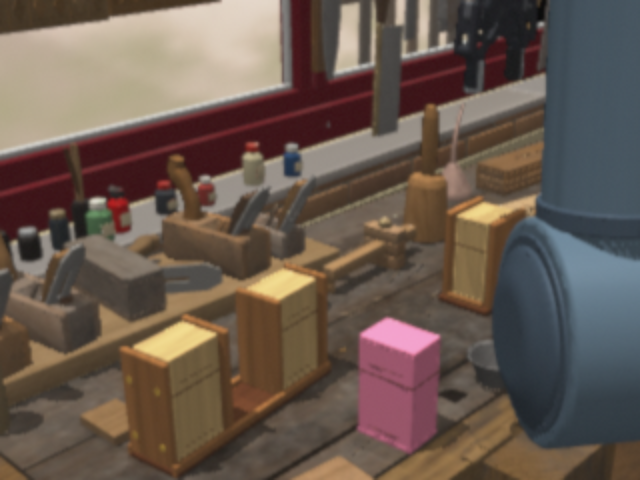

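The wrist view shows case b seated between the cheeks (top centre at (320,222)). The scene view shows a and c upright in their bays. I check the numbers before handing in.

```bash
python3 - <<'E'
from h import *
z=np.load('w5.npz');W=z['W'];p=z['p'];d=z['d'];h=W[...,2];hsv=cv2.cvtColor(p,cv2.COLOR_RGB2HSV)
m=np.zeros((480,640),bool);m[190:253,270:370]=1;m&=(d>.1)&(h>.1)&(h<.1195)&(hsv[...,1]<140)
q=W[m]*1000;print(cv2.minAreaRect(q[:,:2].astype(np.float32)),np.median(q[:,2]))
A=np.c_[q[:,:2],np.ones(len(q))];print(np.linalg.lstsq(A,q[:,2],rcond=None)[0][:2])
m[:]=0;m[155:275,265:375]=1;m&=(d>.1)&(h>.1195)&(h<.13);q=W[m]*1000;print(cv2.minAreaRect(q[:,:2].astype(np.float32)))
from station import cams
p,d=cams.snapshot('top');c=cams.calibration('top');W=cloud(d,c);h=W[...,2];hsv=cv2.cvtColor(p,cv2.COLOR_RGB2HSV)
for u0,u1 in((155,212),(240,302)):
    m=np.zeros((480,640),bool);m[185:245,u0:u1]=1
    m&=(h>.105)&(d>.5)&(hsv[...,2]>190)&(hsv[...,1]<140)
    print(cv2.minAreaRect((W[m][:,:2]*1000).astype(np.float32)),W[m].mean(0))
E
```

```text
((529.291748046875, -314.646240234375), (58.3322639465332, 76.58972930908203), 0.2857891619205475) 117.30544047321223
[0.00387425 0.00029748]
((528.8218383789062, -314.39892578125), (73.0840835571289, 77.04332733154297), 0.4607797861099243)
((565.5913696289062, 168.23684692382812), (51.18244934082031, 83.1517562866211), 4.4772748947143555) [0.56341361 0.16756922 0.11759611]
((575.0497436523438, 13.454551696777344), (50.39268493652344, 79.73989868164062), 5.650670051574707) [0.5766552  0.01375971 0.11741477]
```

```bash
python3 -c "
from station import ticket
print(ticket.sign_off())"
```

```text
the job is handed in; nothing more can be done
None
```

The middle case (b) held the stone. It is now standing upright on the holder's floor, and I handed the job in at about 19.6 s.

- **Weighing:** b read about 6 N lifted and c about 3 N. I never lifted a, because only one case holds the stone and b was clearly too heavy to be empty. c's reading implies slightly more than an empty case's maximum weight, which I put down to sensor offset.
- **Moves:** I set c back in its bay. I stood b on the clear bench, let go, re-gripped it over its narrow edges and lowered it into the holder until the force showed it was resting there. Then I released it and backed the arm away.
- **Case b, last check:** it sits within about 1 mm of the holder's centre. Its top is 117.3 mm above the bench (118 expected), its tilt is under 0.005 rad and the gripper is clear. The outline used for centring picked up some of the cheeks, so the centre is less certain than the height.
- **Other cases and bystanders:** a and c stand upright, and a reads within 1 mm of where it started and c within about 2 mm. The tape roll, marking gauge and cup look undisturbed in the last wrist picture. I last saw the sanding block just before lowering the case; the arm did not go near it after that.
- **Disagreement:** the top and wrist cameras differed by about 3 mm on the holder's y position. I relied on the wrist picture that showed case and holder together.

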